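# Edge a breakfast board out over the front of the butcher's block

### The job

The rectangular breakfast board lies flat on the thick butcher's block, where nobody can get hold of it. Slide it towards the robot, roughly square to the block, until about a third of it (40 mm) sticks out over the block's front edge, so that it can be pinched and picked up later. Keep it lying on the block, and leave the round trivet beside it where it is.

Things in the scene. Friction and masses are not known exactly. Their poses are not given: they have to be found in the camera images.
- board_center (a point): centre (half-way up) of the loose rectangular board of pale wood, 120 mm deep (its x) x 140 wide (its y) x 12 thick, 0.15 to 0.31 kg, with a 14 mm hanging hole near its -y side; it lies flat in the left or right half of the block, its x axis within 10 degrees of the block's. Front edge 60 mm from the centre towards -x, back edge 60 mm towards +x; behind it the block's top is clear for 60 mm
- trivet_center (a point): centre (half-way up) of the loose round trivet of the same pale wood, 120 mm across, 12 mm thick, lying flat in the other half of the block; not to be moved
- block_front (a point): middle of the front edge (towards the robot) of the flat top of the dark wooden butcher's block, 260 mm deep (x) x 380 wide (y), heavy and immovable; its top is at this point's height, 50 mm above the worktop. Block's frame: x points back over the block (away from the robot), y along the front edge to the left, z up; the block stands turned by up to 7 degrees

How it is judged (in metres and radians):
At the end, for the whole second after the job is handed in: The board lies flat and at rest on the block with its front edge 25 to 52 mm out beyond the block's front edge (its centre 8 to 35 mm behind that edge), within 15 degrees of square to the block (x of board_center in the frame of block_front between 0.008 and 0.035 m and z of board_center in the frame of block_front between 0.002 and 0.011 m and angle between board_center's own z axis and vertical below 0.06 rad and angle between the x axis of board_center and the x axis of block_front, either way round below 0.26 rad and linear speed of board below 0.01 m/s); the robot touches nothing.
It fails at once if the round trivet is moved by more than 15 mm (distance of trivet_center from where it was at the start of the episode above 0.015 m).
It fails at once if the board is lifted off the block (centre more than 30 mm above the block's top) (z of board_center in the frame of block_front above 0.03 m).
It also fails if it takes over 35 s, if anything falls off the work surface, if the arm or the gripper's body presses on something with over 40 N, if the wrist force passes 120 N, or if a joint passes its speed limit or range.

### The arm

A 6-joint arm with a two-finger parallel gripper is mounted at the origin on a cart in front of the work surface, level with it; the furniture and walls round the work are solid. World frame = base frame: x ahead of the robot, y to its left, z up, the work surface at z = 0. Lengths are in mm, angles in rad, forces in N, time in s.
With the tool pointing down it reaches from about 350 to 875 mm from the base axis. Payload 15.5 kg.
Tool frame: the origin (TCP) lies midway between the tips of the shut fingers; the grasp point (between the pads) lies 19 mm behind it; z points along the fingers, y is the line along which they close (so a half turn about z gives the same grasp; the last joint's range is limited). The gripper opens to 85 mm and grips with 20 to 120 N. Pads are 22 mm wide; open, the fingers measure 114 mm over their backs; the gripper's body (76 mm by 85 mm) begins 54 mm behind the grasp point. The pads swing forward as they close: fully open they stand 13 mm farther back than shut.
Start: joints at [-1.357, 0.494, 1.345, -0, 1.302, -0.096], TCP at [190.544, -595.248, 231.277] pointing down, gripper open.
Joint ranges: [-2.91, 2.91], [-0.82, 2.16], [0.22, 2.67], [-1.22, 4.37], [0.12, 2.79], [-3.08, 3.08]. Speed limits (rad/s): [1.89, 1.89, 2.57, 3.01, 3.01, 3.01].

### API

Orientations are given as a unit quaternion [w, x, y, z].
In Python, from plant import bot, snapshot, camera_params, order, spotter gives the robot as it stands.
- The arm moves only by the tool servo_tool, never from a script. Its argument "series" is one flat list of numbers, 5 for each row, row after row: the shift along the world's x, y, z in units of 30 mm (1.0 is 30 mm), then the turn about the world's z in units of 5 degrees (1.0 is 5 degrees), then the finger opening in mm, from 0 to 85.4. In form: [x, y, z, yaw, grip, x, y, z, yaw, grip, ...]. A call has 1 to 12 rows; each row shifts and turns the commanded pose from where the row before left it; what a row does not reach is not made up. A row lasts 1/12 s, in which the tool goes at most 41.7 mm and 7.16 degrees, less where a joint would pass 70% of its speed; a pose out of reach is approached as far as the arm can. A call is refused whole if a number of a shift passes 1 or a number of a turn 1, either way. A call with a gripper value outside its range is refused whole. The fingers move at their own pace and stop on an object; "newtons" is the grip in N (left out, the last holds). Time passes only in rows, so rows that do not move let the fingers close. It gives the time, the measured TCP pose, the force, the opening and the grip force at its end, in the units of the state.
- bot.get_obs(): the state, without advancing time (a new reading comes with each control period).
- snapshot(name): name is "side" or "top" or "wrist"; returns the picture (420x560x3 uint8, red, green, blue); there is no depth.
- camera_params(name): a dict with "mtx" (3x3 intrinsics, pixels), "R" (3x3) and "t" (3): a world point X has camera coordinates R X + t. Camera axes: x right, y down, z forward; pixel columns grow to the right and rows downward; lengths in mm; the calibration is good to about 2 mm. A picture is of the moment at which its call begins: read the wrist's pose just before it. camera_params takes no time and is no camera call; for the wrist camera it gives the pose at the moment of the call.
- order.sign_off(): hands the job in; it is judged then, once.
Trained networks look in the newest picture that a camera, given by its name, has taken for a name from the list of things; names that differ only in an ending like _2 or _b are one class to them, and where a whole thing is asked for, a point or a joint stands for the part that bears it (a point fixed in the world has none). Each returns a list of dicts, best first, with "score" (0 to 1); they miss things now and then, are a little off and sometimes report something else, mostly with a low value. They report only what shows in the picture. A call takes as long as a camera call.
- spotter.spot_in(camera, target): "bbox" ([left, top, right, bottom] as shares, 0 to 1, of the picture: columns of its width, rows of its height, round what is visible of it).
- spotter.trace(camera, target): "mask" (420x560 bool, what is visible of it) and "bbox" ([left, top, right, bottom] as shares, 0 to 1, of the picture: columns of its width, rows of its height, round what is visible of it).
- spotter.pinpoint(camera, target): "point" ([column, row] as shares, 0 to 1, of the picture: columns of its width, rows of its height: a listed point, or the origin of a listed thing).
The state is a dict: "clock": time; "joint_pos": joint angles; "qvel": joint speeds; "joint_torque": joint torques, N m; "tcp_pos": TCP position; "tcp_rot": TCP orientation; "wrist_force": force on the tool from outside, world axes, zero at the start; "ft_torque": the same for the moment, N m; "width": opening from 0.0 (shut) to 1.0 (fully open); "finger_force": force on a finger pad.
Only numpy, scipy, OpenCV 4.12 (cv2) and the standard library are available. Lean on these libraries where they do the work, as an engineer would, in place of code of your own. Each camera call takes 0.05 s, during which the arm holds its last target. There are 200 camera calls.

## Working session

There is one attempt and no reset: what is moved stays moved. The work goes in short steps, Python scripts to look and compute and a tool call to move; the robot and the scene stay as the last step left them, time stands still between calls to the robot, and variables do not carry over. Pictures are saved under pics/ and viewed, at most 10 in all, crops included, and the job is handed in when it is done.

Besides the shell and the picture viewer there is one more tool, called after "Request:" as name(argument=value, ...) on one line, values as JSON. servo_tool: Moves the arm, as the interface text tells. Its arguments: {"type":"object","properties":{"series":{"type":"array"},"newtons":{"type":"number"}},"required":["series"]}

```bash
mkdir -p pics; ls; cat > h.py <<'E'
import numpy as np, cv2
from plant import bot, snapshot, camera_params, order, spotter
def ray(cam,uv,z):
    c=camera_params(cam);R=np.array(c["R"]);t=np.array(c["t"]).ravel();K=np.array(c["mtx"])
    d=R.T@np.linalg.inv(K)@np.array([uv[0],uv[1],1.]);o=-R.T@t
    return o+d*(z-o[2])/d[2]
def proj(cam,X):
    c=camera_params(cam);p=np.array(c["mtx"])@(np.array(c["R"])@np.array(X,float)+np.array(c["t"]).ravel());return p[:2]/p[2]
E
python3 - <<'E'
from h import *
ims=[]
for n in ["top","side"]:
    im=snapshot(n); cv2.imwrite(f"pics/{n}0.png",im[:,:,::-1])
    for t in ["board_center","trivet_center","block_front"]:
        z=50 if t=="block_front" else 56
        for d in spotter.pinpoint(n,t)[:2]:
            uv=np.array(d["point"])*[560,420]; print(n,t,d["score"],uv.round(1),ray(n,uv,z).round(1))
    for t in ["board_center","trivet_center"]:
        for d in spotter.trace(n,t)[:2]:
            m=d["mask"].astype(np.uint8); c=max(cv2.findContours(m,0,2)[0],key=cv2.contourArea)
            w=np.array([ray(n,p[0],62)[:2] for p in c],np.float32)
            print(n,t,d["score"],cv2.minAreaRect(w))
print(bot.get_obs())
E
```

```text
pics
top board_center 0.74 [218.6 217.4] [505.  230.2  56. ]
top trivet_center 0.7 [323.3 204.5] [538.4  34.   56. ]
top block_front 0.68 [270.6 267.6] [415.6 128.6  50. ]
top board_center 0.73 ((502.68963623046875, 222.53546142578125), (120.65504455566406, 141.16177368164062), 0.6823261976242065)
top trivet_center 0.88 ((534.0523071289062, 33.584930419921875), (116.80135345458984, 117.50492095947266), 11.145899772644043)
side board_center 0.63 [264.5 205.6] [506.5 222.6  56. ]
side trivet_center 0.64 [303.5 242.9] [529.1  20.   56. ]
side block_front 0.56 [237.9 233.1] [416.2 111.6  50. ]
side board_center 0.81 ((503.80145263671875, 208.72296142578125), (160.97311401367188, 123.0728759765625), 89.847900390625)
side trivet_center 0.87 ((533.1945190429688, 20.805831909179688), (132.39736938476562, 116.54505157470703), 72.4996566772461)
{'clock': 0.6, 'joint_pos': array([-1.35646221e+00,  4.93567972e-01,  1.34551850e+00,  2.09045712e-05,
        1.30251840e+00, -9.54963339e-02]), 'qvel': array([ 0.00091287,  0.00146007, -0.00017702,  0.00157786, -0.00136748,
       -0.00160975]), 'joint_torque': array([-9.71672453e-04, -8.81666136e+01, -3.84151769e+01,  3.88451213e-05,
        1.11470014e-03,  1.92436079e-05]), 'tcp_pos': array([ 190.56951556, -595.22368913,  231.2906147 ]), 'tcp_rot': array([-6.69363792e-06,  9.88025042e-01,  1.54293603e-01,  9.69799815e-06]), 'wrist_force': array([ 0.57102529,  0.64315744, -0.27353018]), 'ft_torque': array([-0.01650431,  0.0328412 ,  0.03998096]), 'finger_force': 0.0, 'width': 1.0002384751968214}
```

View pics/top0.png

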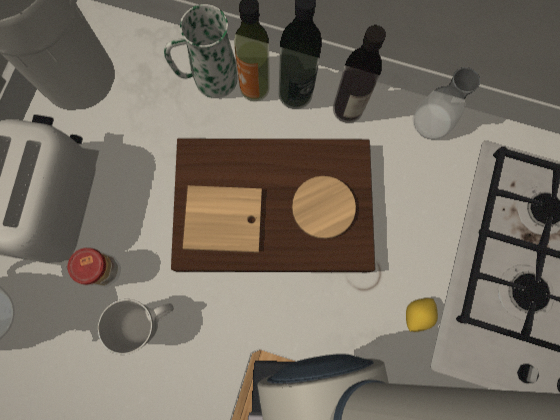

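View pics/side0.png

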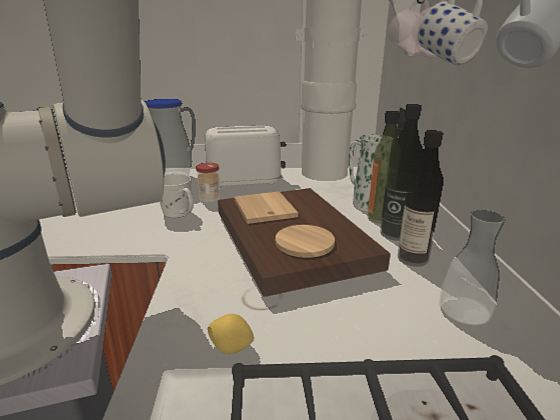

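The top view shows the board at about (185–262, 186–251), with its hole at (251, 219). The trivet is at about (324, 207), and the block's front corners are near (172, 271) and (375, 271). The side view agrees. Next I'll measure the block and board outlines.

```bash
cat >> h.py <<'E'
def outline(cam,t,z):
    snapshot(cam); d=spotter.trace(cam,t)[0]; m=d["mask"].astype(np.uint8)
    c=max(cv2.findContours(m,0,2)[0],key=cv2.contourArea)
    w=np.array([ray(cam,p[0],z)[:2] for p in c],np.float32); return d["score"],c,w
E
python3 - <<'E'
from h import *
im=cv2.imread("pics/top0.png"); c=camera_params("top")
print("cam pos",(-np.array(c["R"]).T@np.array(c["t"]).ravel()).round())
s,cb,wb=outline("top","board_center",62); print(s,cv2.minAreaRect(wb)); print(cv2.boxPoints(cv2.minAreaRect(wb)).round(1).tolist())
b=im.astype(int); g=(b.sum(2)<230)&(b[:,:,2]>b[:,:,0]+12)
roi=np.zeros_like(g);roi[125:285,160:390]=1
m=((g&roi)*255).astype(np.uint8); cv2.drawContours(m,[cb],-1,255,-1)
m=cv2.morphologyEx(m,cv2.MORPH_CLOSE,np.ones((9,9)));m=cv2.morphologyEx(m,cv2.MORPH_OPEN,np.ones((7,7)))
k=max(cv2.findContours(m,0,2)[0],key=cv2.contourArea)
w=np.array([ray("top",p[0],50)[:2] for p in k],np.float32)
print(cv2.minAreaRect(w),cv2.boxPoints(cv2.minAreaRect(w)).round(1).tolist())
q=cv2.approxPolyDP(k,8,True)[:,0];print(q.tolist(),[ray("top",p,50)[:2].round(1).tolist() for p in q])
cr=cv2.resize(im[125:285,160:390],None,fx=3.4,fy=3.4,interpolation=cv2.INTER_CUBIC)
cv2.imwrite("pics/crop.png",cv2.convertScaleAbs(cr,alpha=1.6,beta=20))
E
```

```text
cam pos [330. 125. 913.]
0.72 ((504.074951171875, 223.20672607421875), (123.00591278076172, 141.78750610351562), 0.05625084787607193)
[[442.5, 294.0], [442.6000061035156, 152.3000030517578], [565.5999755859375, 152.39999389648438], [565.5, 294.20001220703125]]
((538.7740478515625, 129.08770751953125), (258.8607482910156, 379.26336669921875), 2.4151697158813477) [[401.5, 313.1000061035156], [417.3999938964844, -65.80000305175781], [676.0999755859375, -54.900001525878906], [660.0999755859375, 324.0]]
[[177, 139], [172, 269], [374, 270], [368, 140]] [[659.5, 322.8], [405.3, 310.6], [419.2, -63.1], [673.9, -52.0]]
```

View pics/crop.png

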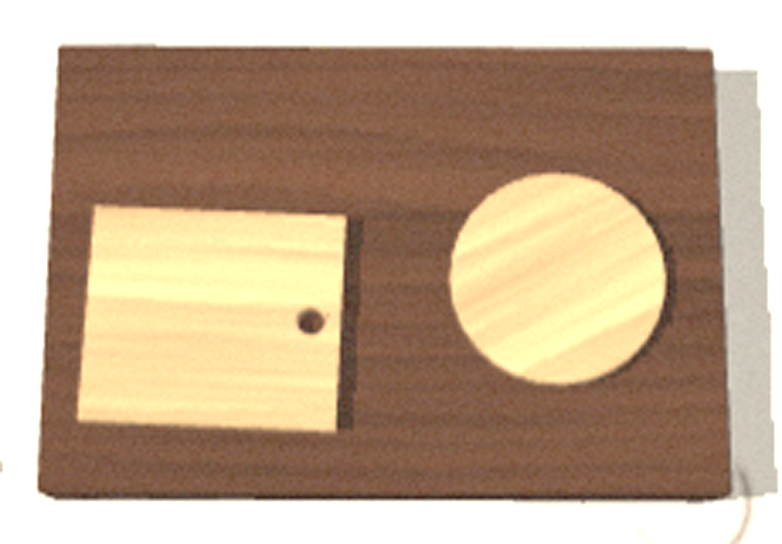

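Request:
servo_tool(series=[0.5, 1, 0, -0.25, 85, 0.5, 1, 0, -0.25, 85, 0.5, 1, 0, -0.25, 85, 0.5, 1, 0, -0.25, 85, 0.5, 1, 0, -0.25, 85, 0.5, 1, 0, -0.25, 85, 0.5, 1, 0, -0.25, 85, 0.5, 1, 0, -0.25, 85, 0.5, 1, 0, -0.25, 85, 0.5, 1, 0, -0.25, 85, 0.5, 1, 0, -0.25, 85, 0.5, 1, 0, -0.25, 85])

```text
clock: 1.7
tcp_pos: [371.0, -233.8, 231.5]
tcp_rot: [0.0, 1.0, 0.023, 0.0]
wrist_force: [1.1, -1.0, -0.7]
width: 0.996
finger_force: 0.0
```

```bash
python3 - <<'E'
from h import *
for p in [(235,95),(255,98),(297,105),(352,120),(435,135)]: print(p,ray("top",p,0)[:2].round())
E
```

```text
(235, 95) [783. 220.]
(255, 98) [778. 177.]
(297, 105) [766.  88.]
(352, 120) [737. -29.]
(435, 135) [ 711. -202.]
```

Request:
servo_tool(series=[0.5, 1, 0, 0, 85, 0.5, 1, 0, 0, 85, 0.5, 1, 0, 0, 85, 0.5, 1, 0, 0, 85, 0.5, 1, 0, 0, 85, 0.5, 1, 0, 0, 85, 0.5, 1, 0, 0, 85, 0.5, 1, 0, 0, 85, 0.5, 1, 0, 0, 85, 0.5, 1, 0, 0, 85, 0.5, 1, 0, 0, 85, 0.5, 1, 0, 0, 85])

```text
clock: 2.7
tcp_pos: [551.0, 126.5, 231.4]
tcp_rot: [0.0, 1.0, 0.024, 0.0]
wrist_force: [0.9, -0.9, -0.0]
width: 0.997
finger_force: 0.0
```

Request:
servo_tool(series=[0.4, 0.8, 0, 0, 85, 0.4, 0.8, 0, 0, 85, 0.4, 0.8, -0.2, 0, 85, 0.4, 0.8, -0.8, 0, 85, 0, 0, -1, 0, 85, 0, 0, -1, 0, 85, 0, 0, -1, 0, 85, 0, 0, -0.6, 0, 85, 0, 0, 0, 0, 85])

```text
clock: 3.45
tcp_pos: [596.3, 220.2, 89.4]
tcp_rot: [0.001, 1.0, 0.024, -0.003]
wrist_force: [-1.0, -0.6, 0.3]
width: 0.994
finger_force: 0.0
```

Request:
servo_tool(series=[0, 0, -0.5, 0, 85, 0, 0, -0.5, 0, 85, 0, 0, -0.4, 0, 85, 0, 0, -0.2, 0, 85, 0, 0, 0, 0, 85, 0, 0, 0, 0, 85, 0, 0, 0, 0, 85])

```text
clock: 4.03
tcp_pos: [599.1, 220.9, 46.2]
tcp_rot: [-0.0, 1.0, 0.024, 0.001]
wrist_force: [-0.3, 0.6, 0.9]
width: 0.993
finger_force: 0.0
```

```bash
python3 - <<'E'
from h import *
im=snapshot("side"); cv2.imwrite("pics/s1.png",cv2.resize(im[140:300,190:400,::-1],None,fx=3.5,fy=3.5))
o=bot.get_obs();print(o["clock"],o["tcp_pos"],o["wrist_force"])
E
```

```text
4.0833 [599.12026941 220.91063191  46.2778398 ] [ 0.8877264   0.51403272 -0.10018325]
```

View pics/s1.png

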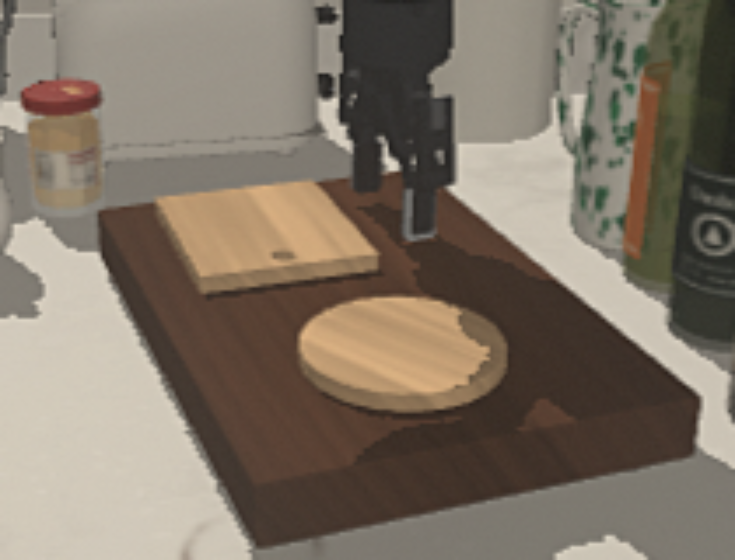

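The side view shows the fingers behind the board (crop 415, 235), just above the block and not touching it. I'll lower 5 mm and push slowly.

Request:
servo_tool(series=[0, 0, -0.1, 0, 85, 0, 0, -0.07, 0, 85, 0, 0, 0, 0, 85, -0.3, 0, 0, 0, 85, -0.2, 0, 0, 0, 85, -0.15, -0.01, 0, 0, 85, -0.15, -0.01, 0, 0, 85, -0.15, -0.01, 0, 0, 85, -0.15, -0.01, 0, 0, 85, -0.15, -0.01, 0, 0, 85, -0.15, -0.01, 0, 0, 85, -0.15, -0.01, 0, 0, 85])

```text
clock: 5.08
tcp_pos: [551.9, 218.7, 40.3]
tcp_rot: [-0.0, 1.0, 0.024, 0.0]
wrist_force: [2.4, -0.3, 2.2]
width: 0.995
finger_force: 1.1
```

Request:
servo_tool(series=[-0.15, -0.01, 0, 0, 85, -0.15, -0.01, 0, 0, 85, -0.15, -0.01, 0, 0, 85, -0.15, -0.01, 0, 0, 85, -0.15, -0.01, 0, 0, 85, -0.15, -0.01, 0, 0, 85, -0.15, -0.01, 0, 0, 85, 0, 0, 0, 0, 85, 0, 0, 0, 0, 85])

```text
clock: 5.83
tcp_pos: [519.8, 216.4, 40.0]
tcp_rot: [0.0, 1.0, 0.024, -0.001]
wrist_force: [0.7, -1.0, -0.1]
width: 0.99
finger_force: 0.0
```

```bash
python3 - <<'E'
from h import *
im=snapshot("top"); cv2.imwrite("pics/t2.png",cv2.resize(im[125:285,160:390,::-1],None,fx=3.4,fy=3.4,interpolation=cv2.INTER_CUBIC))
s,c,w=outline("top","board_center",62); print(s,cv2.minAreaRect(w),cv2.boxPoints(cv2.minAreaRect(w)).round(1).tolist())
for n in ["top","side"]:
    snapshot(n)
    for t,z in [("board_center",56),("trivet_center",56),("block_front",50)]:
        for d in spotter.pinpoint(n,t)[:1]: print(n,t,d["score"],ray(n,np.array(d["point"])*[560,420],z).round(1))
E
```

```text
Traceback (most recent call last):
  File "h.py", line 10, in outline
    snapshot(cam); d=spotter.trace(cam,t)[0]; m=d["mask"].astype(np.uint8)
                     ~~~~~~~~~~~~~~~~~~~~^^^
IndexError: list index out of range
```

View pics/t2.png

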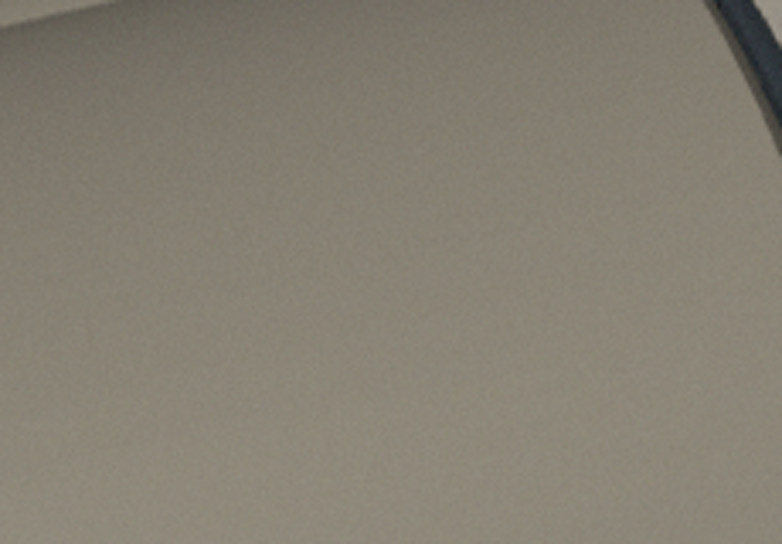

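The arm hides the top camera's view, so I'll measure from the side camera.

```bash
python3 - <<'E'
from h import *
im=snapshot("side"); cv2.imwrite("pics/s2.png",cv2.resize(im[160:300,200:400,::-1],None,fx=4,fy=4,interpolation=cv2.INTER_CUBIC))
for t,z in [("board_center",56),("trivet_center",56),("block_front",50)]:
    for d in spotter.pinpoint("side",t)[:1]: print(t,d["score"],ray("side",np.array(d["point"])*[560,420],z).round(1))
for d in spotter.trace("side","board_center")[:1]:
    c=max(cv2.findContours(d["mask"].astype(np.uint8),0,2)[0],key=cv2.contourArea)
    q=cv2.approxPolyDP(c,4,True)[:,0]; print([(p.tolist(),ray("side",p,62)[:2].round(1).tolist()) for p in q])
E
```

```text
board_center 0.82 [450.3 221.2  56. ]
trivet_center 0.84 [534.7  29.6  56. ]
block_front 0.58 [408.5 113.   50. ]
[([276, 216], [511.2, 144.9]), ([257, 195], [503.3, 280.2]), ([212, 202], [386.9, 268.6]), ([226, 228], [392.8, 119.1]), ([270, 222], [489.5, 119.2])]
```

View pics/s2.png

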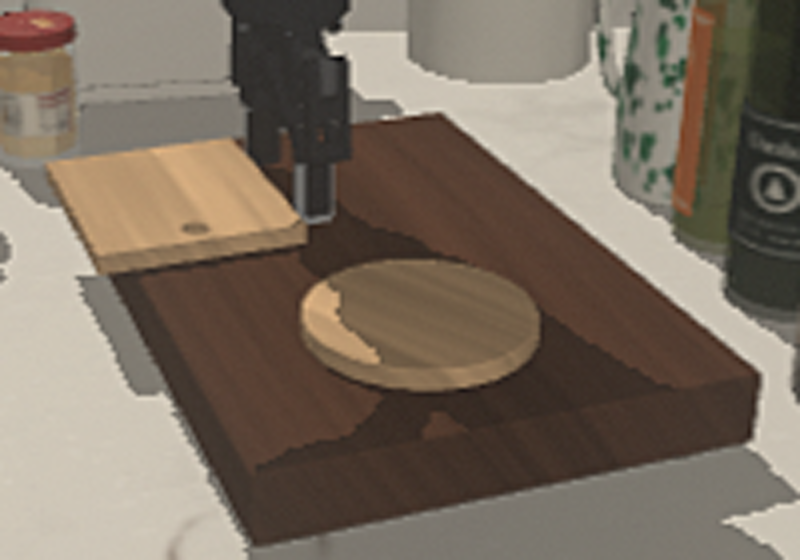

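The side view shows the board being pushed out: its right front corner is at crop (105, 270) and the overhang is about 18 mm. It is square to the fingers, and the trivet hasn't moved. It needs about 21 mm more; then I'll back off and rise.

Request:
servo_tool(series=[-0.14, -0.01, 0, 0, 85, -0.14, -0.01, 0, 0, 85, -0.14, 0, 0, 0, 85, -0.14, -0.01, 0, 0, 85, -0.14, 0, 0, 0, 85, 0, 0, 0, 0, 85, 0, 0, 0, 0, 85])

```text
clock: 6.82
tcp_pos: [499.1, 215.6, 40.2]
tcp_rot: [0.0, 1.0, 0.024, -0.0]
wrist_force: [0.1, -0.1, -0.2]
width: 0.995
finger_force: 0.0
```

Request:
servo_tool(series=[0.4, 0, 0, 0, 85, 0.8, 0, 0, 0, 85, 0, 0, 0.6, 0, 85, 0, 0, 1, 0, 85, 0, 0, 1, 0, 85, 0, 0, 1, 0, 85, 0, 0, 1, 0, 85, 0, 0, 1, 0, 85, 0, -1, 0.5, 0, 85, 0, -1, 0, 0, 85, 0, -1, 0, 0, 85, 0, -1, 0, 0, 85])

```text
clock: 7.82
tcp_pos: [535.3, 94.5, 223.6]
tcp_rot: [-0.0, 1.0, 0.024, 0.0]
wrist_force: [0.4, 0.0, 0.0]
width: 0.996
finger_force: 0.0
```

Request:
servo_tool(series=[-0.2, -1, 0, 0, 85, -0.2, -1, 0, 0, 85, -0.2, -1, 0, 0, 85, -0.2, -1, 0, 0, 85, -0.2, -1, 0, 0, 85, -0.2, -1, 0, 0, 85, -0.2, -1, 0, 0, 85, -0.2, -1, 0, 0, 85, -0.2, -1, 0, 0, 85, -0.2, -1, 0, 0, 85, -0.2, -1, 0, 0, 85, -0.2, -1, 0, 0, 85])

```text
clock: 8.82
tcp_pos: [462.9, -265.8, 223.2]
tcp_rot: [-0.0, 1.0, 0.024, -0.0]
wrist_force: [1.1, -0.4, 0.5]
width: 0.999
finger_force: 0.0
```

```bash
python3 - <<'E'
from h import *
im=snapshot("top"); cv2.imwrite("pics/t3.png",cv2.resize(im[125:285,160:390,::-1],None,fx=3.4,fy=3.4,interpolation=cv2.INTER_CUBIC))
for d in spotter.trace("top","board_center")[:1]:
    c=max(cv2.findContours(d["mask"].astype(np.uint8),0,2)[0],key=cv2.contourArea)
    w=np.array([ray("top",p[0],62)[:2] for p in c],np.float32); print(d["score"],cv2.minAreaRect(w),cv2.boxPoints(cv2.minAreaRect(w)).round(1).tolist())
for n in ["top","side"]:
    snapshot(n)
    for t,z in [("board_center",56),("trivet_center",56),("block_front",50)]:
        for d in spotter.pinpoint(n,t)[:1]: print(n,t,d["score"],ray(n,np.array(d["point"])*[560,420],z).round(1))
print(bot.get_obs()["clock"])
E
```

```text
0.56 ((426.41473388671875, 214.1363525390625), (119.46341705322266, 142.4497528076172), 2.446207046508789) [[363.70001220703125, 282.70001220703125], [369.79998779296875, 140.39999389648438], [489.1000061035156, 145.5], [483.1000061035156, 287.79998779296875]]
top board_center 0.87 [429.1 222.6  56. ]
top trivet_center 0.73 [534.9  36.3  56. ]
top block_front 0.94 [413.4 127.7  50. ]
side board_center 0.69 [430.7 228.6  56. ]
side trivet_center 0.8 [530.8  27.7  56. ]
side block_front 0.59 [408.9 101.9  50. ]
9.3167
```

View pics/t3.png

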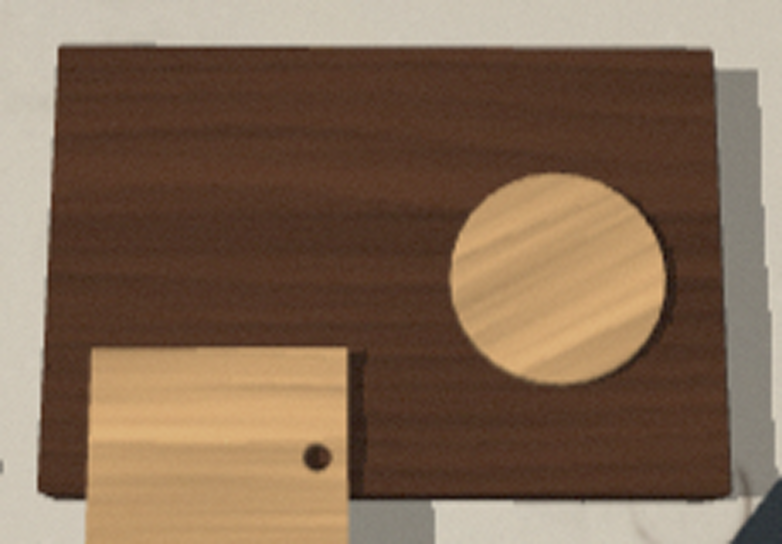

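The top view shows the board square to the block, with its back edge at crop row 348. The hole is at (317, 457) and the trivet is unmoved at (558, 278). The board's centre is about 21 mm behind the front edge, well inside the 8–35 mm window.

```bash
python3 -c "
from plant import order
print(order.sign_off())"
```

```text
the job is handed in; nothing more can be done
None
```

The board was slid out to overhang the block's front edge by about 39 mm (camera estimate), square to the block; the trivet did not move, and the job is handed in (no verdict was returned).

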